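# Close the lever bolt of a glaze-mill jar

### The arm

A 7-joint arm with a two-finger parallel gripper is mounted at the origin on the work surface. World frame = base frame: x ahead of the robot, y to its left, z up, the work surface at z = 0. Lengths are in mm, angles in degrees, forces in N, time in s.
With the tool pointing down it reaches from about 400 to 925 mm from the base axis. Payload 4.1 kg.
Tool frame: the origin (TCP) lies between the finger pads; the fingertips stand 19 mm ahead of it and the grasp point (between the pads) is the TCP; z points along the fingers, x is the direction in which the jaws open and shut, and the axes are right-handed (so a half turn about z gives the same grasp; the last joint's range is limited). The gripper opens to 85 mm and grips with 20 to 120 N. Pads are 22 mm wide; open, the fingers measure 114 mm over their backs; the gripper's body (76 mm by 85 mm) begins 54 mm behind the grasp point. The pads swing forward as they close: fully open they stand 13 mm farther back than shut.
Start: joints at [66.75, 22.827, 2.584, 88.041, -1.071, 69.15, -2.905], TCP at [196.343, -619.672, 223.847] pointing down, gripper open.
Joint ranges: [-161.44, 161.44], [-28.35, 127.94], [-78.24, 83.42], [0, 140.83], [-78.03, 258.03], [13.02, 114.36], [-168.23, 168.23]. Speed limits (degrees/s): [147.25, 147.25, 180, 180, 180, 180, 180].

### API

Orientations are given as [roll, pitch, yaw] about the fixed x, y, z axes, in that order (R = Rz(yaw) Ry(pitch) Rx(roll)).
In Python, from workcell import arm gives the robot as it stands. The module is installed in compiled form; this text tells all that it offers. Calls block until the motion is done:
- arm.move_pose(position, orientation): joint-space move of the TCP to a pose.
- arm.line_to(position, attitude=None, vel=150): straight line of the TCP; attitude=None keeps the orientation; vel is the mean speed in mm/s.
- arm.goto_joints(angles): joint-space move.
- arm.command_gripper(opening, strength=None): opening from 0.0 (shut) to 1.0 (fully open); strength is the grip in N (None keeps the last); returns when the fingers have stopped.
- arm.dwell(seconds).
- arm.inverse_kinematics(position, orientation): joint angles nearest the present ones, or None.
- arm.read_camera(name): name is "side" or "top" or "wrist"; returns the picture (480x640x3 uint8, red, green, blue); there is no depth.
- arm.camera_info(name): a dict with "mtx" (3x3 intrinsics, pixels), "extrinsics" (4x4, takes a point from camera to world coordinates). Camera axes: x right, y down, z forward; pixel columns grow to the right and rows downward; lengths in mm; the calibration is good to about 2 mm. The wrist camera is an equidistant fisheye: a pixel r from the principal point sees the ray r / f radians off the axis. A picture is of the moment at which its call begins: read the wrist's pose just before it. camera_info takes no time and is no camera call; for the wrist camera it gives the pose at the moment of the call.
A pose or a line that the arm cannot do raises arm.IKError and nothing moves.
- arm.job_done(): hands the job in, once; it reports no verdict.
Readings, each from a call of its own:
- arm.get_time(): time.
- arm.get_q(): joint angles.
- arm.get_qvel(): joint speeds.
- arm.get_joint_efforts(): joint torques, N m.
- arm.get_ee_pos(): TCP position.
- arm.get_tcp_rot(): TCP orientation.
- arm.get_force(): force on the tool from outside, world axes, zero at the start.
- arm.get_moment(): the same for the moment, N m.
- arm.get_gripper_width(): opening from 0.0 (shut) to 1.0 (fully open).
Only numpy, scipy, OpenCV 4.12 (cv2) and the standard library are available. Lean on these libraries where they do the work, as an engineer would, in place of code of your own. Each camera call takes 0.05 s, during which the arm holds its last target.

### The job

One of the two porcelain mill jars still has its clamp lever standing up: screw its lever bolt in, clockwise, by the raised lever until it is snug on the lid (firm finger-tight, not forced), then fold the lever down flat until it is fully closed, and let go. Be gentle with the porcelain, and leave the other jar and the rest of the bench alone.

Things in the scene. Friction and masses are not known exactly. Their poses are not given: they have to be found in the camera images.
- jar: the jar to close: white porcelain mill jar with black tyres, 128 mm across, held upright in a steel ring (156 mm across) screwed to the bench; it cannot move. Origin: centre of its underside, z up. A steel crossbar (26 x 132 mm, along the jar's y, top 192 mm up) spans the lid; the nut on its middle reaches 200 mm. The lever bolt passes upright through it on the jar's axis
- jar_lid: its porcelain lid, 94 mm across, below the crossbar; fixed; origin at the jar's origin, lid top 161 mm above it. The bolt's foot comes down on a springy rubber pad in its middle; how worn the pad is (top 161.5 to 167.5 mm up) differs from jar to jar and is not measured
- bolt: the lever bolt: steel spindle, forked head 26 mm across (20 mm below to 11 mm above the lever's pivot). Origin at the pivot, on the bolt's axis; z up, x the level direction the lever points in. Clockwise seen from above screws it in and lowers it 8 mm a turn; 0.4 to 1.5 turns to snug. Free running takes 0.1 N m (2.4 N at 42 mm off the axis). It stays where it is left
- pivot (a point): the lever's hinge, on the bolt's axis, 231 to 234 mm above the bench at the start, sinking as the bolt goes in. When the bolt's foot meets the pad, the turning resistance climbs steadily, about 0.2 N m a radian. Snug is 0.2 to 0.4 N m above free running (5 to 9 N more at 42 mm off the axis, at best 7 N more, felt while it turns); well beyond that it is forced
- lever_tip (a point): middle of the lever's free end, 80 mm from the pivot. The lever is a straight aluminium bar, 14 mm wide (its sides upright), 9 mm thick, with a rounded end
- lever (a joint): fold of the lever: 0 = open, standing up and outwards 50 degrees above level (start: 0 to 0.12); 0.87 = closed, level, at its stop. The open lever can be pushed round sideways as a crank. Folding works a cam that drives the foot 2.1 mm down: on a snug bolt up to about 0.5 N m (8 N at 58 mm from the pivot) at first, less near the end, where it snaps home and stays down by itself
- other_jar: the other jar, alike, already closed, its lever folded level; fixed. Origin: centre of its underside
- brush: flat glaze brush lying on the bench between the two jars, 200 mm long
- gasket: spare black rubber gasket ring lying flat, 98 mm across, 6 mm thick
- spare_lid: spare white porcelain lid lying flat, 94 mm across, 10 mm thick
- media_tub: white plastic tub of porcelain grinding cylinders, 104 mm across, 75 mm tall
- slip_cup: terracotta mug, 76 mm across, 85 mm tall
- screwdriver: screwdriver lying on the bench
- spoon: mixing spoon lying on the bench
- sieve: round wooden-rimmed sieve, 110 mm across, 45 mm tall

How it is judged:
By the outcome, as a careful person would: the job done as asked, in the order asked, and still so for the second after the job is handed in, with the robot touching nothing.
It also fails if it takes over 64 s, if anything falls off the work surface, if the arm or the gripper's body presses on something with over 40 N, if the wrist force passes 120 N, or if a joint passes its speed limit or range.

## Working session

There is one attempt and no reset: what is moved stays moved. The work goes in short steps, each a Python script; the robot and the scene stay as the last script left them, time stands still between calls to the robot, and variables do not carry over. Pictures are saved under pics/ and viewed, and the job is handed in when it is done.

```bash
mkdir -p pics; ls; python3 - <<'E'
from workcell import arm
import cv2,numpy as np
np.set_printoptions(precision=3,suppress=True)
print(arm.get_time(),arm.get_q(),arm.get_ee_pos(),arm.get_tcp_rot(),arm.get_gripper_width(),arm.get_force())
for n in ["side","top","wrist"]:
    ci=arm.camera_info(n); print(n,ci)
    im=arm.read_camera(n); cv2.imwrite(f"pics/{n}0.png",im[:,:,::-1])
E
```

```text
pics
0.0 [66.75  22.872  2.578 88.116 -1.072 69.151 -2.903] [ 196.138 -618.998  222.75 ] [179.993   0.114 -72.412] 1.0008132408072448 [-0.795  0.457 -0.675]
side {'mtx': array([[589.199,   0.   , 318.667],
       [  0.   , 589.199, 240.86 ],
       [  0.   ,   0.   ,   1.   ]]), 'extrinsics': array([[  -0.754,   -0.45 ,    0.48 , -219.731],
       [  -0.657,    0.531,   -0.534,  886.908],
       [  -0.015,   -0.718,   -0.696, 1355.126],
       [   0.   ,    0.   ,    0.   ,    1.   ]])}
top {'mtx': array([[596.621,   0.   , 317.359],
       [  0.   , 596.621, 230.158],
       [  0.   ,   0.   ,   1.   ]]), 'extrinsics': array([[   0.007,   -0.98 ,    0.198,  321.583],
       [  -1.   ,   -0.008,   -0.005,    2.455],
       [   0.006,   -0.198,   -0.98 , 1424.307],
       [   0.   ,    0.   ,    0.   ,    1.   ]])}
wrist {'mtx': array([[371.648,   0.   , 315.93 ],
       [  0.   , 371.648, 241.525],
       [  0.   ,   0.   ,   1.   ]]), 'extrinsics': array([[   0.302,   -0.906,   -0.297,  271.78 ],
       [  -0.953,   -0.288,   -0.091, -595.717],
       [  -0.003,    0.31 ,   -0.951,  373.672],
       [   0.   ,    0.   ,    0.   ,    1.   ]])}
```

View pics/side0.png

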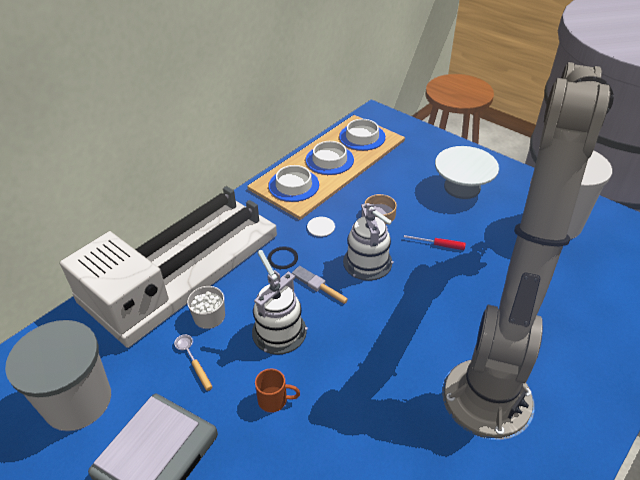

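View pics/top0.png

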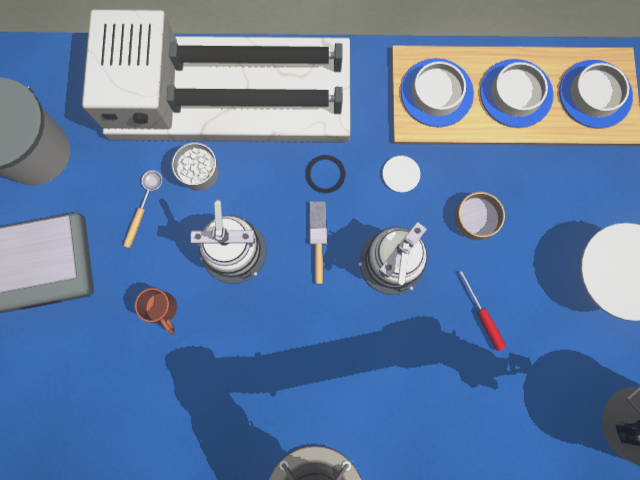

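View pics/wrist0.png

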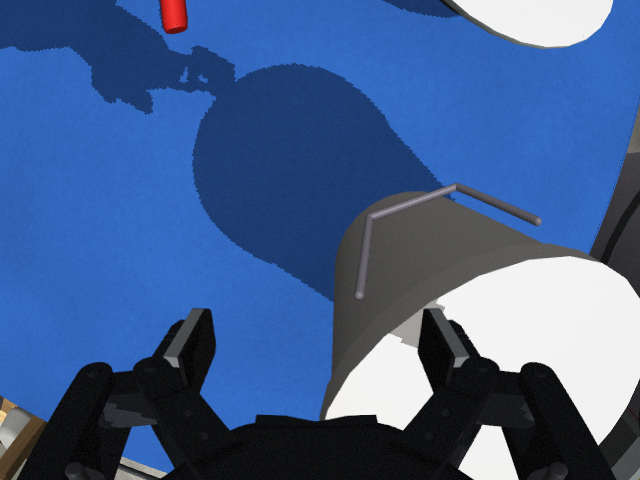

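```bash
python3 - <<'E'
import cv2,numpy as np
s=cv2.imread('pics/side0.png');t=cv2.imread('pics/top0.png')
a=cv2.resize(s[230:350,220:340],(400,400),interpolation=cv2.INTER_NEAREST)
b=cv2.resize(t[190:290,180:280],(400,400),interpolation=cv2.INTER_NEAREST)
c=cv2.resize(s[190:290,320:420],(400,300),interpolation=cv2.INTER_AREA)
cv2.imwrite('pics/z1.png',np.hstack([a,b]))
E
```

```text
(no output)
```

View pics/z1.png

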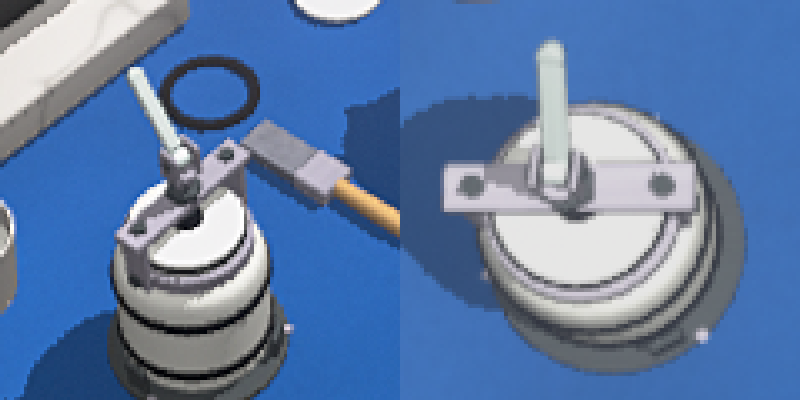

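```bash
cat > h.py <<'E'
import numpy as np,cv2
np.set_printoptions(precision=2,suppress=True)
from workcell import arm
def ray(n,u,v,ci=None):
    ci=ci or arm.camera_info(n);K=ci['mtx'];T=np.array(ci['extrinsics'])
    if n=='wrist':
        d=np.array([u-K[0,2],v-K[1,2]]);r=np.hypot(*d);th=r/K[0,0]
        c=np.array([*(d/r*np.sin(th)),np.cos(th)])
    else: c=np.linalg.inv(K)@[u,v,1];c/=np.linalg.norm(c)
    return T[:3,3],T[:3,:3]@c
def plane(n,u,v,z,ci=None):
    o,d=ray(n,u,v,ci);return o+d*(z-o[2])/d[2]
def tri(rs):
    A=np.zeros((3,3));b=np.zeros(3)
    for o,d in rs:
        P=np.eye(3)-np.outer(d,d);A+=P;b+=P@o
    x=np.linalg.solve(A,b)
    return x,[np.linalg.norm((np.eye(3)-np.outer(d,d))@(x-o)) for o,d in rs]
E
python3 - <<'E'
from h import *
import cv2
c=lambda x,y:(180+(x-400)/4,190+y/4)
s=lambda x,y:(220+x*.3,230+y*.3)
for p in [(443,165),(698,162),(698,208),(445,212)]: print(plane('top',*c(*p),192))
print('holes top',[plane('top',*c(*p),192) for p in [(471,186),(661,185)]])
print('holes side',[plane('side',*s(*p),192) for p in [(137,229),(228,154)]])
print('tip',tri([ray('top',*c(550,45)),ray('side',*s(135,72))]))
# accurate side view zoom check: ring
print('other',plane('top',403,255,220))
E
```

```text
[566.44 263.07 192.  ]
[569.14 129.09 192.  ]
[544.54 128.4  192.  ]
[541.35 260.8  192.  ]
holes top [array([555.32, 247.84, 192.  ]), array([556.66, 148.17, 192.  ])]
holes side [array([554.48, 251.24, 192.  ]), array([554.56, 148.26, 192.  ])]
tip (array([606.72, 192.69, 286.17]), [np.float64(1.688485391394113), np.float64(1.6884853913941364)])
other [ 514.9  -178.55  220.  ]
```

```bash
cat >> h.py <<'E'
def pose(ax,th,r,off,tipz):
    """th deg lever dir; off = distance of post centre CCW of lever centreline"""
    t=np.radians(th);u=np.array([np.cos(t),np.sin(t)]);n=np.array([-u[1],u[0]])
    p=np.array(ax)+r*u+off*n
    return [p[0],p[1],tipz+19]
E
python3 - <<'E'
from h import *
ax=[555.3,198.8]
for yaw0 in (180,0):
  for th in range(-6,-400,-30):
    p=pose(ax,th,42,18,255); y=th+yaw0
    q=arm.inverse_kinematics(p,[180,0,(y+180)%360-180]); print(y,None if q is None else np.array(q))
p=pose(ax,-6,42,45,340);print(p)
try:
    arm.line_to([arm.get_ee_pos()[0],arm.get_ee_pos()[1],430],vel=250)
    arm.move_pose(p,[180,0,174])
    arm.command_gripper(0.0,40)
except Exception as e: print(repr(e))
print(arm.get_time(),arm.get_q(),arm.get_ee_pos(),arm.get_tcp_rot(),arm.get_gripper_width(),arm.get_force(),arm.get_moment())
ci=arm.camera_info('wrist');im=arm.read_camera('wrist');cv2.imwrite('pics/w1.png',im[:,:,::-1])
np.savez('w1.npz',mtx=ci['mtx'],extrinsics=ci['extrinsics'])
E
```

```text
174 [ 20.71  31.94 -66.21  85.    29.26  82.03 127.72]
144 [ 23.34  31.1  -66.2   85.96  28.55  81.51 100.01]
114 [ 26.36  28.97 -66.17  88.33  26.72  80.21  72.25]
84 [ 21.45  21.25 -53.39  91.61  17.45  75.98  49.65]
54 [ 23.59  18.73 -54.95  94.66  15.8   74.89  19.9 ]
24 [ 25.08  17.23 -57.7   96.8   15.08  74.32 -11.58]
-6 [ 25.57  17.56 -61.27  97.45  15.94  74.49 -44.9 ]
-36 [ 22.77  18.78 -61.6   96.48  17.05  74.99 -78.04]
-66 [  18.17   20.54  -59.23   94.13   18.13   75.73 -110.  ]
-96 [  17.17   24.44  -61.3    90.97   21.81   77.64 -142.71]
-126 [ -62.89   23.59   49.05   90.05  -18.26   74.75 -137.37]
-156 [ -70.61   36.82   72.54   88.1   -35.35   81.19 -151.86]
-186 [ 20.71  31.94 -66.21  85.    29.26  82.03 127.72]
-216 [ 23.34  31.1  -66.2   85.96  28.55  81.51 100.01]
-6 [ 17.75  29.31 -60.13  85.07  25.51  80.33 -49.46]
-36 [ 19.38  27.82 -58.36  86.06  23.84  79.43 -76.39]
-66 [  19.39   24.16  -53.63   88.48   19.74   77.38 -102.19]
-96 [  19.69   20.51  -50.74   91.65   16.26   75.6  -129.35]
-126 [  19.43   17.2   -49.04   94.74   13.42   74.21 -158.02]
-156 [ -76.53   24.32   73.     99.12  -24.09   74.74 -154.36]
-186 [ 28.68  19.33 -66.12  97.4   18.23  75.27 133.02]
-216 [ 25.58  20.49 -66.12  96.43  19.28  75.78  99.97]
-246 [ 22.3   23.19 -66.12  94.05  21.68  77.06  66.93]
-276 [ 18.64  25.5  -63.94  90.94  23.27  78.23  36.08]
-306 [ 16.49  27.52 -61.86  87.91  24.5   79.32   6.75]
-336 [ 16.44  29.04 -60.92  85.75  25.5   80.18 -21.75]
-366 [ 17.75  29.31 -60.13  85.07  25.51  80.33 -49.46]
-396 [ 19.38  27.82 -58.36  86.06  23.84  79.43 -76.39]
[np.float64(601.7737004525119), np.float64(239.16328983433087), 359]
5.2167 [ 16.2   30.43 -66.24  75.18  27.62  91.34 127.95] [601.74 239.2  359.  ] [-180.    0.  174.] 0.002371355112195068 [-0.68  0.32  0.15] [-0.04 -0.    0.02]
```

View pics/w1.png

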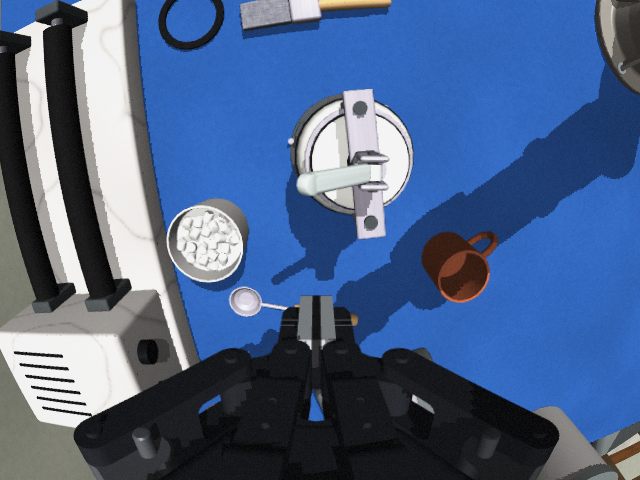

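```bash
python3 - <<'E'
from h import *
ci=dict(np.load('w1.npz'))
print([plane('wrist',*p,192,ci) for p in [(360,107),(371,222)]])
print([plane('wrist',*p,225,ci) for p in [(372,158),(374,186)]])
rs=[ray('top',217.5,201.3),ray('side',260.5,251.6),ray('wrist',306,184,ci)]
print(tri(rs), plane('wrist',306,184,286,ci))
for z in (240,250): print(z,plane('wrist',306,300,z,ci),plane('wrist',326,300,z,ci))
im=cv2.imread('pics/w1.png');cv2.imwrite('pics/z2.png',cv2.resize(im[80:240,270:430],(600,600),interpolation=cv2.INTER_CUBIC))
E
```

```text
[array([554.57, 148.56, 192.  ]), array([553.15, 250.04, 192.  ])]
[array([552.82, 189.65, 225.  ]), array([552.92, 211.73, 225.  ])]
(array([604.42, 193.75, 288.95]), [np.float64(2.9779427222813752), np.float64(1.2837176653267108), np.float64(1.9952983706653964)]) [602.79 195.16 286.  ]
240 [615.54 296.37 240.  ] [599.36 298.07 240.  ]
250 [614.7  291.29 250.  ] [599.12 292.93 250.  ]
```

View pics/z2.png

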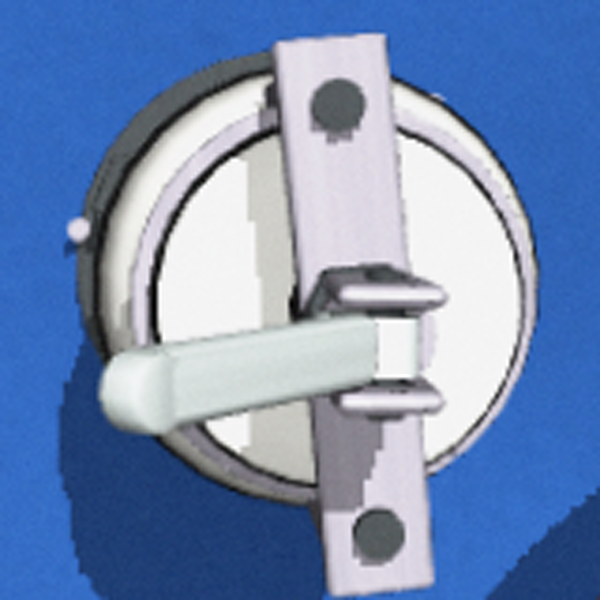

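```bash
cat >> h.py <<'E'
AX=np.array([554.7,199.1]); TH0=-6.0; TZ0=256.
def tz(phi): return TZ0-8*max(0,TH0-phi)/360
def read(n=4):
    return np.mean([np.r_[arm.get_force(),arm.get_moment()] for _ in range(n)],axis=0)
def torque(w,b,phi,p=None):
    p=np.array(arm.get_ee_pos()); d=p[:2]-AX; f=w-b
    t=np.radians(phi); tang=np.array([np.sin(t),-np.cos(t)])   # clockwise push dir
    ft=-(f[:2]@tang)   # reaction opposes push
    T1=-(d[0]*f[1]-d[1]*f[0])/1000
    # reaction on the tool is CCW positive => resisting torque
    return ft,-T1,-T1+f[5]
def crank(phis,b,yaw=180,vel=35,cap=16,rows=None):
    for phi in phis:
        y=min(phi+yaw,176) if yaw==180 else phi+yaw
        arm.line_to(pose(AX,phi,42,18,tz(phi)),[180,0,(y+180)%360-180],vel=vel)
        w=read(); ft,T1,T2=torque(w,b,phi)
        print(f"{arm.get_time():6.2f} phi {phi:7.1f} ft {ft:6.2f} Tarm {T1:6.3f} T+M {T2:6.3f} Mz {w[5]-b[5]:6.3f} Fz {w[2]-b[2]:5.2f} err {np.hypot(*(np.array(arm.get_ee_pos())[:2]-pose(AX,phi,42,18,0)[:2])):.2f}")
        if ft>cap: print('CAP');return phi
    return phi
E
python3 - <<'E'
from h import *
a=[read(1) for _ in range(4)];print(np.array(a))
arm.line_to(pose(AX,-6,42,45,TZ0),[180,0,174],vel=120)
b=read(8);print(b,arm.get_time());np.save('b.npy',b)
for off in (32,22): arm.line_to(pose(AX,-6,42,off,TZ0),[180,0,174],vel=60)
print(read()-b)
crank(np.arange(-6,-67,-6),b)
print(arm.get_q())
E
```

```text
[[ 1.1   0.54  0.39  0.    0.03 -0.  ]
 [ 1.1   0.54  0.39  0.    0.03 -0.  ]
 [ 1.1   0.54  0.39  0.    0.03 -0.  ]
 [ 1.1   0.54  0.39  0.    0.03 -0.  ]]
[ 0.58 -0.43 -0.12  0.04 -0.04 -0.  ] 6.1167
[-1.08  1.75  0.35 -0.03 -0.01 -0.03]
  7.07 phi    -6.0 ft   0.57 Tarm  0.044 T+M  0.094 Mz  0.050 Fz  0.13 err 0.10
  7.35 phi   -12.0 ft   1.69 Tarm  0.076 T+M  0.094 Mz  0.018 Fz  0.74 err 0.05
  7.63 phi   -18.0 ft   0.03 Tarm  0.013 T+M  0.048 Mz  0.035 Fz -0.10 err 0.03
  7.92 phi   -24.0 ft   0.38 Tarm  0.033 T+M  0.006 Mz -0.027 Fz  0.41 err 0.10
  8.20 phi   -30.0 ft   0.20 Tarm  0.015 T+M  0.003 Mz -0.012 Fz -0.36 err 0.10
  8.48 phi   -36.0 ft   0.83 Tarm  0.046 T+M  0.020 Mz -0.027 Fz -0.88 err 0.11
  8.77 phi   -42.0 ft   0.04 Tarm -0.001 T+M  0.034 Mz  0.035 Fz -0.21 err 0.10
  9.05 phi   -48.0 ft   0.01 Tarm  0.003 T+M  0.015 Mz  0.011 Fz  0.02 err 0.13
  9.33 phi   -54.0 ft  -0.30 Tarm -0.014 T+M -0.019 Mz -0.005 Fz -0.19 err 0.10
  9.62 phi   -60.0 ft   0.52 Tarm  0.023 T+M  0.031 Mz  0.007 Fz  0.34 err 0.09
  9.90 phi   -66.0 ft   0.40 Tarm  0.031 T+M  0.032 Mz  0.001 Fz  0.36 err 0.10
[ 19.37  24.12 -53.64  88.58  19.73  77.35  77.98]
```

```bash
python3 - <<'E'
from h import *
b=np.load('b.npy')
im=arm.read_camera('wrist');cv2.imwrite('pics/w2.png',im[:,:,::-1])
crank(np.arange(-67,-71.1,-1),b,vel=10)
crank(np.arange(-71.5,-72.6,-.5),b,vel=3)
E
```

```text
10.20 phi   -67.0 ft   0.38 Tarm  0.014 T+M  0.006 Mz -0.008 Fz -1.01 err 0.22
 10.45 phi   -68.0 ft   0.26 Tarm  0.028 T+M  0.020 Mz -0.008 Fz -0.74 err 0.07
 10.70 phi   -69.0 ft   1.16 Tarm  0.069 T+M  0.106 Mz  0.038 Fz -0.77 err 0.16
 10.95 phi   -70.0 ft   0.46 Tarm  0.037 T+M  0.102 Mz  0.065 Fz -0.56 err 0.12
 11.20 phi   -71.0 ft   0.75 Tarm  0.056 T+M  0.020 Mz -0.036 Fz -0.73 err 0.11
 11.48 phi   -71.5 ft   1.50 Tarm  0.069 T+M  0.043 Mz -0.026 Fz -0.84 err 0.03
 11.77 phi   -72.0 ft   1.19 Tarm  0.089 T+M  0.120 Mz  0.031 Fz -0.13 err 0.07
 12.05 phi   -72.5 ft   0.72 Tarm  0.053 T+M  0.050 Mz -0.003 Fz  0.47 err 0.05
```

View pics/w2.png

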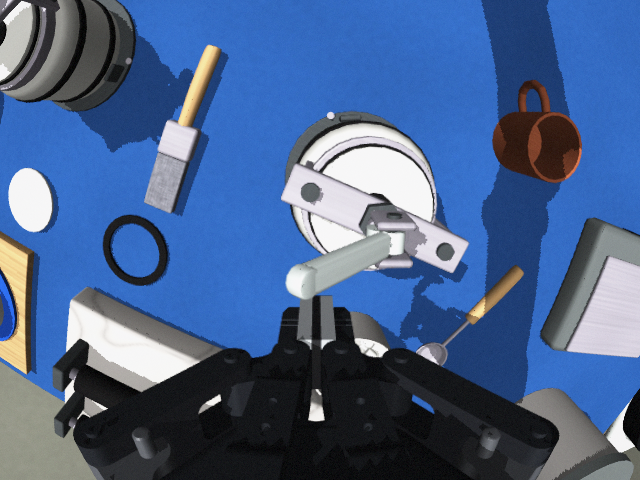

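```bash
python3 - <<'E'
from h import *
# pose at time of w2: commanded phi=-66 ; transform wrist extrinsics from w1 rigidly
ci1=dict(np.load('w1.npz'))
def T(p,yaw):
    c,s=np.cos(np.radians(yaw)),np.sin(np.radians(yaw));M=np.eye(4)
    M[:3,:3]=np.array([[c,-s,0],[s,c,0],[0,0,1]])@np.diag([1,-1,-1]);M[:3,3]=p;return M
E1=T([601.74,239.2,359.],174);E2=T(pose(AX,-66,42,18,tz(-66)),114)
ci2=dict(mtx=ci1['mtx'],extrinsics=E2@np.linalg.inv(E1)@ci1['extrinsics'])
for z in (285,290): 
    p=plane('wrist',300,284,z,ci2);d=p[:2]-AX;print(p,np.hypot(*d),np.degrees(np.arctan2(d[1],d[0])))
print([plane('wrist',*p,192,ci2) for p in [(311,191),(446,251)]])
im=cv2.imread('pics/w2.png');cv2.imwrite('pics/z3.png',cv2.resize(im[180:340,250:450],(750,600),interpolation=cv2.INTER_CUBIC))
E
```

```text
[575.99 155.86 285.  ] 48.1953898931626 -63.78369740451091
[573.79 155.14 290.  ] 47.922752748168165 -66.52676035977512
[array([554.86, 150.2 , 192.  ]), array([554.09, 251.9 , 192.  ])]
```

View pics/z3.png

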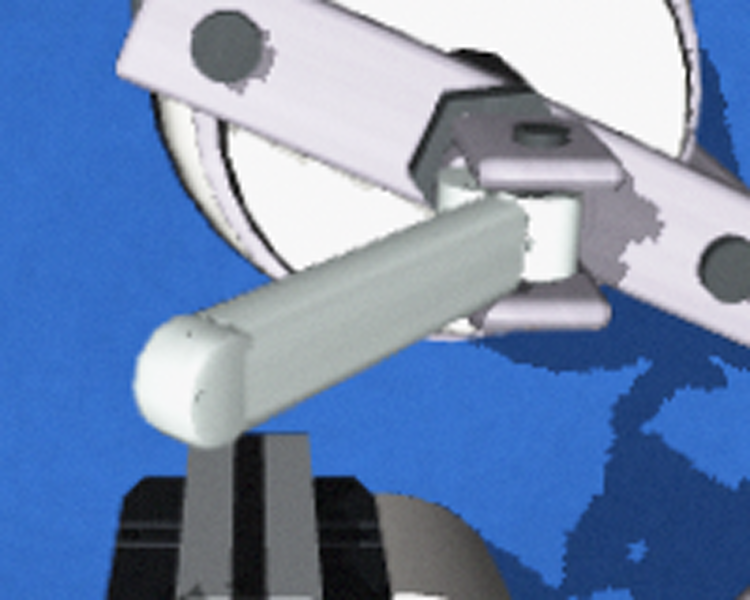

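```bash
python3 - <<'E'
from h import *
b=np.load('b.npy')
ph=[];p=-72.5
while p>-140: ph+= [p-9,p-10]; p-=10
crank(ph,b,vel=35)
print(arm.get_q())
E
```

```text
12.41 phi   -81.5 ft  -0.48 Tarm -0.013 T+M  0.010 Mz  0.023 Fz -0.54 err 0.43
 12.66 phi   -82.5 ft   0.71 Tarm  0.037 T+M  0.070 Mz  0.033 Fz  0.10 err 0.22
 13.02 phi   -91.5 ft  -0.03 Tarm -0.016 T+M -0.027 Mz -0.012 Fz  0.45 err 0.20
 13.27 phi   -92.5 ft   0.32 Tarm  0.038 T+M  0.055 Mz  0.017 Fz -0.00 err 0.20
 13.62 phi  -101.5 ft  -0.66 Tarm -0.026 T+M -0.040 Mz -0.014 Fz  0.41 err 0.23
 13.88 phi  -102.5 ft  -0.03 Tarm  0.016 T+M  0.030 Mz  0.014 Fz -1.16 err 0.16
 14.23 phi  -111.5 ft  -1.10 Tarm -0.045 T+M -0.017 Mz  0.028 Fz  0.13 err 0.26
 14.48 phi  -112.5 ft   1.02 Tarm  0.067 T+M  0.038 Mz -0.029 Fz -0.05 err 0.19
 14.84 phi  -121.5 ft  -1.13 Tarm -0.040 T+M -0.047 Mz -0.007 Fz -0.27 err 0.22
 15.09 phi  -122.5 ft  -0.03 Tarm  0.018 T+M  0.056 Mz  0.038 Fz  0.04 err 0.20
 15.45 phi  -131.5 ft  -0.69 Tarm -0.035 T+M -0.042 Mz -0.007 Fz  0.51 err 0.23
 15.70 phi  -132.5 ft   1.11 Tarm  0.054 T+M  0.113 Mz  0.059 Fz  1.09 err 0.19
 16.06 phi  -141.5 ft  -0.63 Tarm -0.030 T+M -0.038 Mz -0.007 Fz  0.67 err 0.24
 16.31 phi  -142.5 ft   0.07 Tarm  0.002 T+M  0.069 Mz  0.068 Fz  0.51 err 0.22
[ 13.33  14.42 -41.28  96.45   9.9   72.86   7.55]
```

```bash
python3 - <<'E'
from h import *
b=np.load('b.npy')
crank([-144.5,-145.5,-146.5,-147.5],b,vel=8)
E
```

```text
16.66 phi  -144.5 ft   0.99 Tarm  0.026 T+M  0.026 Mz -0.000 Fz -0.18 err 0.07
 16.91 phi  -145.5 ft   0.77 Tarm  0.034 T+M  0.105 Mz  0.071 Fz -0.37 err 0.06
 17.16 phi  -146.5 ft   0.33 Tarm -0.003 T+M -0.017 Mz -0.014 Fz  0.07 err 0.09
 17.41 phi  -147.5 ft   0.26 Tarm  0.001 T+M  0.032 Mz  0.030 Fz  0.17 err 0.12
```

```bash
cat >> h.py <<'E'
def crank2(p,end,b,yaw,big=11,thr=4):
    hits=0
    while p-big-1>=end:
        for q,v in ((p-big,45),(p-big-1,10)):
            y=q+yaw
            arm.line_to(pose(AX,q,42,18,tz(q)),[180,0,(y+180)%360-180],vel=v)
            w=read(1); ft,T1,T2=torque(w,b,q)
            e=np.array(arm.get_ee_pos())-pose(AX,q,42,18,tz(q)); t=np.radians(q)
            print(f"{arm.get_time():6.2f} {q:7.1f} ft {ft:6.2f} T+M {T2:6.3f} Fz {w[2]-b[2]:5.2f} lag {-(e[0]*np.sin(t)-e[1]*np.cos(t)):.2f}")
        p=q
        hits=hits+1 if ft>thr else 0
        if hits>=2 or ft>8: print('STOP');break
    return p
E
python3 - <<'E'
from h import *
b=np.load('b.npy')
print(crank2(-147.5,-284,b,180),arm.get_q())
E
```

```text
17.75  -158.5 ft  -0.80 T+M -0.078 Fz -0.58 lag -0.56
 18.00  -159.5 ft  -0.11 T+M -0.040 Fz  0.23 lag -0.05
 18.34  -170.5 ft  -0.26 T+M -0.059 Fz  0.24 lag -0.24
 18.59  -171.5 ft   0.14 T+M -0.001 Fz  1.02 lag 0.26
 18.93  -182.5 ft  -0.60 T+M -0.036 Fz -0.37 lag -0.27
 19.18  -183.5 ft   0.67 T+M -0.012 Fz  0.32 lag 0.21
 19.52  -194.5 ft  -0.13 T+M -0.052 Fz -0.81 lag -0.21
 19.77  -195.5 ft   0.18 T+M  0.034 Fz -0.10 lag 0.22
 20.12  -206.5 ft   0.51 T+M  0.031 Fz  0.74 lag -0.25
 20.37  -207.5 ft   0.67 T+M  0.027 Fz  0.24 lag 0.23
 20.71  -218.5 ft   0.07 T+M -0.031 Fz  0.55 lag -0.23
 20.96  -219.5 ft   0.41 T+M  0.004 Fz  1.02 lag 0.22
 21.30  -230.5 ft  -0.19 T+M -0.021 Fz -0.17 lag -0.21
 21.55  -231.5 ft   0.99 T+M  0.018 Fz -0.26 lag 0.22
 21.89  -242.5 ft  -0.35 T+M -0.033 Fz  1.24 lag -0.19
 22.14  -243.5 ft   1.39 T+M  0.035 Fz -0.21 lag 0.30
 22.48  -254.5 ft   1.73 T+M  0.131 Fz  1.22 lag -0.08
 22.73  -255.5 ft   2.50 T+M  0.094 Fz  1.12 lag 0.33
 23.07  -266.5 ft   1.92 T+M  0.097 Fz  1.11 lag -0.02
 23.32  -267.5 ft   4.16 T+M  0.202 Fz  2.70 lag 0.33
 23.67  -278.5 ft   2.48 T+M  0.140 Fz  1.74 lag 0.00
 23.92  -279.5 ft   3.76 T+M  0.170 Fz  2.20 lag 0.33
-279.5 [  -8.68   16.81  -24.63   91.72    7.21   73.06 -133.9 ]
```

```bash
python3 - <<'E'
from h import *
b=np.load('b.npy')
for q in (-291.5,-303.5):
    y=q+180; print(arm.inverse_kinematics(pose(AX,q,42,18,tz(q)),[180,0,y]))
p=crank2(-279.5,-304,b,180,thr=6)
# back off, rotate in place by +180
q=p
arm.line_to(pose(AX,q,42,45,tz(q)),vel=100)
print(read(1)-b,arm.get_time(),p)
E
```

```text
[ -10.17   17.62  -22.64   90.5     6.99   73.28 -145.37]
[ -11.47   18.35  -20.63   89.39    6.64   73.48 -156.53]
 24.26  -290.5 ft   3.81 T+M  0.174 Fz  3.32 lag 0.07
 24.51  -291.5 ft   4.58 T+M  0.226 Fz  2.66 lag 0.36
 24.85  -302.5 ft   5.43 T+M  0.234 Fz  3.32 lag 0.24
 25.10  -303.5 ft   5.15 T+M  0.249 Fz  3.50 lag 0.56
[-0.46  0.59  0.57 -0.03  0.07  0.01] 25.5167 -303.5
```

```bash
python3 - <<'E'
from h import *
b0=np.load('b.npy')
q=-303.5
arm.move_pose(pose(AX,q,42,45,tz(q)),[180,0,q+360])
b=read(1);print(b-b0,arm.get_time(),arm.get_q())
arm.line_to(pose(AX,q,42,22,tz(q)),vel=80)
for q,v in ((-303.5,20),(-307,15),(-314.5,40),(-315.5,10),(-319.5,20),(-320.5,10)):
    arm.line_to(pose(AX,q,42,18,tz(q)),[180,0,q+360],vel=v)
    w=read(1); ft,T1,T2=torque(w,b0,q)
    print(f"{arm.get_time():6.2f} {q:7.1f} ft {ft:6.2f} T1 {T1:.3f} T+M {T2:6.3f} Fz {w[2]-b0[2]:5.2f}")
im=arm.read_camera('wrist');ci=arm.camera_info('wrist');cv2.imwrite('pics/w3.png',im[:,:,::-1]);np.savez('w3.npz',mtx=ci['mtx'],extrinsics=ci['extrinsics'])
E
```

```text
[-0.3   0.28 -0.14 -0.07  0.09  0.01] 27.9417 [ 17.8   27.52 -66.13  90.61  25.53  78.68   5.44]
 28.73  -303.5 ft   3.88 T1 0.166 T+M  0.215 Fz  1.04
 29.06  -307.0 ft   6.61 T1 0.314 T+M  0.300 Fz  1.25
 29.36  -314.5 ft   6.27 T1 0.293 T+M  0.323 Fz  0.69
 29.61  -315.5 ft   6.65 T1 0.315 T+M  0.330 Fz  1.22
 29.92  -319.5 ft   7.51 T1 0.374 T+M  0.391 Fz  0.67
 30.17  -320.5 ft   7.69 T1 0.388 T+M  0.408 Fz  1.64
```

View pics/w3.png

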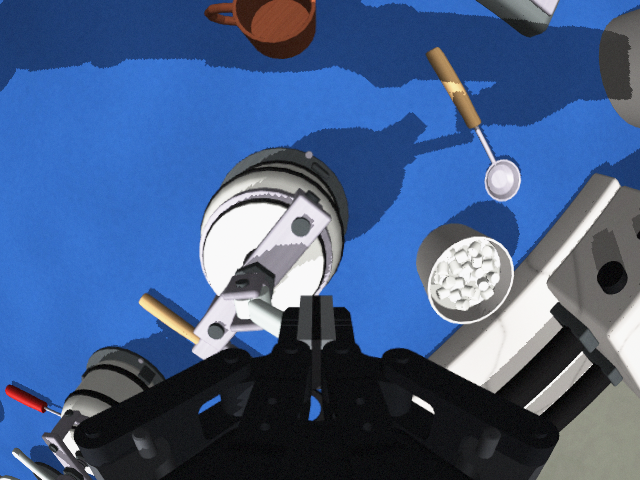

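```bash
cat >> h.py <<'E'
QF=-320.5; YF=39.5
def fpose(e,zp,h=9,s=60,dz=0):
    t=np.radians(e); rho=s*np.cos(t)-4.5*np.sin(t)-h; z=zp+s*np.sin(t)+4.5*np.cos(t)+dz
    return pose(AX,QF,rho,0,z)
def fstep(p,b,vel,tag):
    arm.line_to(p,[180,0,YF],vel=vel)
    w=read(1)-b; t=np.radians(QF);u=np.array([np.cos(t),np.sin(t)]);n=np.array([-u[1],u[0]])
    print(f"{arm.get_time():6.2f} {tag} Fz {w[2]:6.2f} Frad {w[:2]@u:6.2f} Ftan {w[:2]@n:6.2f} z {arm.get_ee_pos()[2]-19:.2f}")
    return w
E
python3 - <<'E'
from h import *
arm.line_to(pose(AX,QF,42,40,tz(QF)),vel=100)
arm.line_to(pose(AX,QF,19,40,287),vel=120)
b=read(1);np.save('b2.npy',b)
arm.line_to(pose(AX,QF,19,0,287),vel=120)
for e in (58,54,50,46,42,38,34,30):
    w=fstep(fpose(e,225.5),b,60,e)
    if w[2]>20: print('stop');break
im=arm.read_camera('wrist');cv2.imwrite('pics/w4.png',im[:,:,::-1])
E
```

```text
31.87 58 Fz  -0.34 Frad   0.22 Ftan   1.81 z 278.15
 32.12 54 Fz   0.75 Frad   0.71 Ftan   0.26 z 276.63
 32.37 50 Fz  -1.24 Frad   0.15 Ftan  -0.16 z 274.14
 32.62 46 Fz  -0.35 Frad   0.79 Ftan  -0.49 z 271.51
 32.87 42 Fz  -1.10 Frad   0.97 Ftan   0.32 z 268.72
 33.12 38 Fz  -0.24 Frad   0.99 Ftan   0.10 z 265.68
 33.37 34 Fz  -0.69 Frad   0.58 Ftan   0.85 z 262.45
 33.62 30 Fz   2.35 Frad  -0.35 Ftan  -0.65 z 259.74
```

View pics/w4.png

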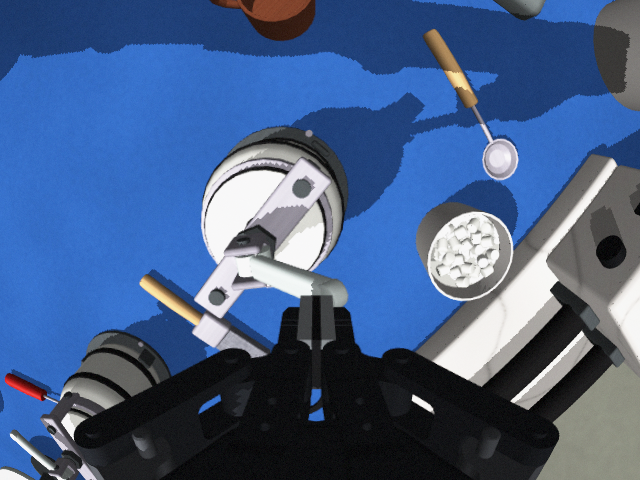

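```bash
python3 - <<'E'
from h import *
ci=arm.camera_info('wrist');print(arm.get_ee_pos(),read(1)-np.load('b2.npy'))
t=np.radians(QF);u=np.array([np.cos(t),np.sin(t),0]);n=np.array([-u[1],u[0],0])
for px in [(336,290),(345,290),(336,282),(245,265),(316,300)]:
    o,d=ray('wrist',*px,ci); a=np.r_[AX,0]
    k=((a-o)@n)/(d@n);p=o+k*d;print(px,(p-a)@u,p[2])
im=cv2.imread('pics/w4.png');cv2.imwrite('pics/z4.png',cv2.resize(im[220:340,220:380],(800,600),interpolation=cv2.INTER_CUBIC))
E
```

```text
[586.2  225.17 278.71] [ 0.38  0.09  2.28 -0.07  0.13 -0.03]
(336, 290) 50.249426208334086 262.620554465336
(345, 290) 54.73340934469983 262.6903970929312
(336, 282) 50.74566441191403 252.94986202326666
(245, 265) -1.2946061259061012 229.27036778538945
(316, 300) 40.290544352302256 273.4711966626934
```

View pics/z4.png

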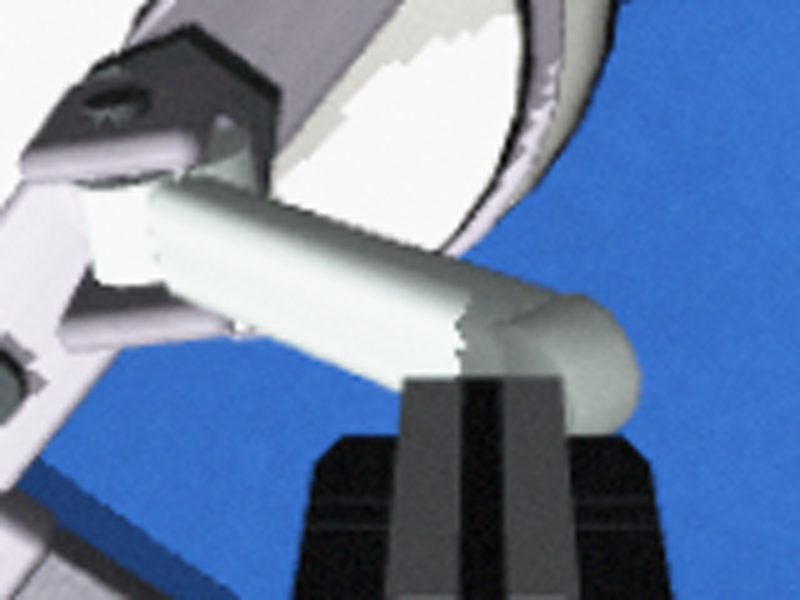

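```bash
python3 - <<'E'
from h import *
ci=arm.camera_info('wrist');T=np.linalg.inv(ci['extrinsics']);K=ci['mtx']
t=np.radians(QF)
for zp in (224,227):
 for e in (50,44,38,32,28):
  out=[]
  for lat in (7,-7):
    u=np.array([np.cos(t),np.sin(t),0]);n=np.array([-u[1],u[0],0]);E=np.radians(e)
    p=np.r_[AX,zp]+u*(73*np.cos(E)-4.5*np.sin(E))+np.array([0,0,73*np.sin(E)+4.5*np.cos(E)])+lat*n
    c=T[:3,:3]@p+T[:3,3];r=np.hypot(c[0],c[1]);th=np.arctan2(r,c[2])
    out.append((K[0,2]+K[0,0]*th*c[0]/r,K[1,2]+K[1,1]*th*c[1]/r))
  print(zp,e,np.array(out).round(0).tolist())
E
```

```text
224 50 [[323.0, 296.0], [323.0, 323.0]]
224 44 [[336.0, 291.0], [335.0, 318.0]]
224 38 [[347.0, 286.0], [346.0, 312.0]]
224 32 [[356.0, 280.0], [355.0, 306.0]]
224 28 [[361.0, 277.0], [359.0, 302.0]]
227 50 [[323.0, 299.0], [323.0, 326.0]]
227 44 [[336.0, 294.0], [336.0, 321.0]]
227 38 [[348.0, 288.0], [347.0, 315.0]]
227 32 [[357.0, 283.0], [355.0, 309.0]]
227 28 [[361.0, 279.0], [360.0, 305.0]]
```

```bash
python3 - <<'E'
from h import *
s=arm.read_camera('side')[:,:,::-1];t=arm.read_camera('top')[:,:,::-1]
a=cv2.resize(s[230:350,220:340],(400,400),interpolation=cv2.INTER_CUBIC)
b=cv2.resize(t[170:290,160:280],(400,400),interpolation=cv2.INTER_CUBIC)
cv2.imwrite('pics/z5.png',np.hstack([a,b]));print(arm.get_time())
E
```

```text
33.7667
```

View pics/z5.png

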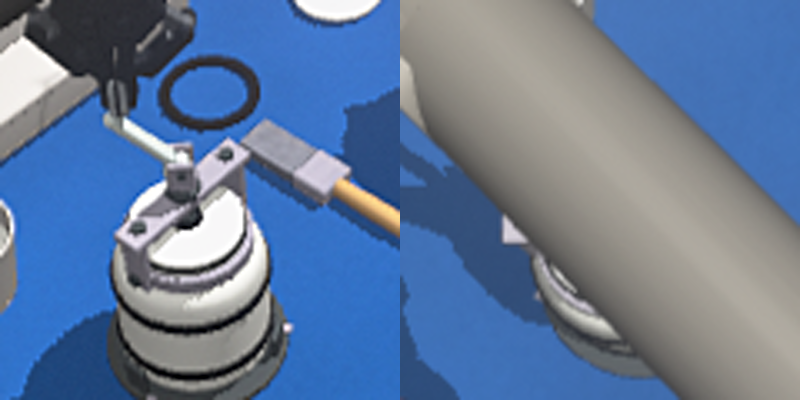

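```bash
python3 - <<'E'
from h import *
ci=arm.camera_info('wrist')
for w in [(336,287),(340,292)]:
  for s in [(251.5,266),(252.5,267)]:
    p,r=tri([ray('side',*s),ray('wrist',*w,ci)]);d=p[:2]-AX
    print(p,np.array(r),np.hypot(*d),np.degrees(np.arctan2(d[1],d[0])))
E
```

```text
[585.08 241.37 286.33] [1.65 1.65] 52.05799357804616 54.29286703679684
[587.52 237.85 277.85] [0.73 0.73] 50.78365894129633 49.74130622066958
[589.9  238.2  280.26] [1.11 1.11] 52.61207378391299 48.001710190932876
[592.58 234.53 271.49] [0.16 0.16] 51.86201994840623 43.084504200465176
```

```bash
python3 - <<'E'
from h import *
cw=arm.camera_info('wrist');cs=arm.camera_info('side')
def proj(ci,p,fish):
    T=np.linalg.inv(ci['extrinsics']);K=ci['mtx'];c=T[:3,:3]@p+T[:3,3]
    if fish:
        r=np.hypot(c[0],c[1]);th=np.arctan2(r,c[2])/r
        return np.round([K[0,2]+K[0,0]*th*c[0],K[1,2]+K[1,1]*th*c[1]])
    return np.round([K[0,2]+K[0,0]*c[0]/c[2],K[1,2]+K[1,1]*c[1]/c[2]],1)
print('pivot',proj(cs,np.r_[AX,225.5],0),proj(cw,np.r_[AX,225.5],1))
for th in (36,40,44,48):
  for e in (50,44,38,32):
    t,E=np.radians([th,e]);p=np.r_[AX,225.5]+80*np.array([np.cos(t)*np.cos(E),np.sin(t)*np.cos(E),np.sin(E)])
    print(th,e,proj(cs,p,0),proj(cw,p,1))
E
python3 -c "
import cv2,numpy as np
a=cv2.imread('pics/z5.png')[60:220,60:260];cv2.imwrite('pics/z6.png',cv2.resize(a,(750,600),interpolation=cv2.INTER_CUBIC))"
```

```text
pivot [274.3 278.5] [248. 263.]
36 50 [252.4 261. ] [341. 320.]
36 44 [250.3 262.4] [354. 314.]
36 38 [248.4 264. ] [364. 308.]
36 32 [246.8 265.8] [372. 302.]
40 50 [252.3 262. ] [342. 313.]
40 44 [250.  263.6] [354. 306.]
40 38 [248.1 265.3] [365. 300.]
40 32 [246.5 267.1] [373. 293.]
44 50 [252.2 263. ] [341. 306.]
44 44 [249.9 264.7] [354. 299.]
44 38 [248.  266.5] [365. 291.]
44 32 [246.4 268.5] [373. 284.]
48 50 [252.2 264.1] [341. 298.]
48 44 [249.9 265.9] [354. 291.]
48 38 [248.  267.8] [364. 283.]
48 32 [246.4 269.9] [372. 275.]
```

View pics/z6.png

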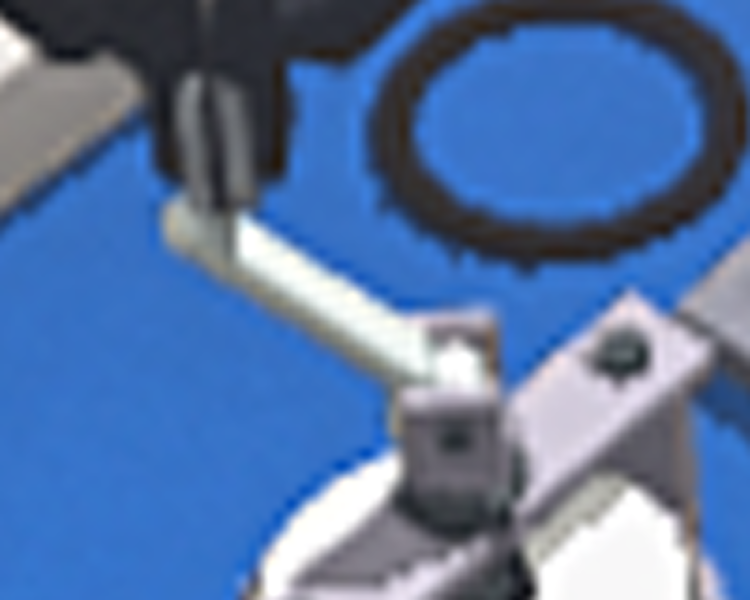

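```bash
python3 - <<'E'
from h import *
ci=dict(np.load('w3.npz'));T=np.linalg.inv(ci['extrinsics']);K=ci['mtx']
im=cv2.imread('pics/w3.png')
ims=cv2.resize(im[250:370,220:380],(800,600),interpolation=cv2.INTER_CUBIC)
def pr(p):
    c=T[:3,:3]@p+T[:3,3];r=np.hypot(c[0],c[1]);th=np.arctan2(r,c[2])/r
    return (int((K[0,2]+K[0,0]*th*c[0]-220)*5),int((K[1,2]+K[1,1]*th*c[1]-250)*5))
for th,col in ((39.5,(0,0,255)),(45.5,(0,255,255)),(51.5,(0,255,0))):
    t,E=np.radians([th,50]);u=np.array([np.cos(t),np.sin(t),0]);n=np.array([-u[1],u[0],0])
    for lat in (7,-7):
        f=lambda s:np.r_[AX,225.5]+u*(s*np.cos(E)-4.5*np.sin(E))+np.array([0,0,s*np.sin(E)+4.5*np.cos(E)])+lat*n
        cv2.line(ims,pr(f(10)),pr(f(78)),col,2)
cv2.imwrite('pics/z7.png',ims)
E
```

```text
(no output)
```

View pics/z7.png

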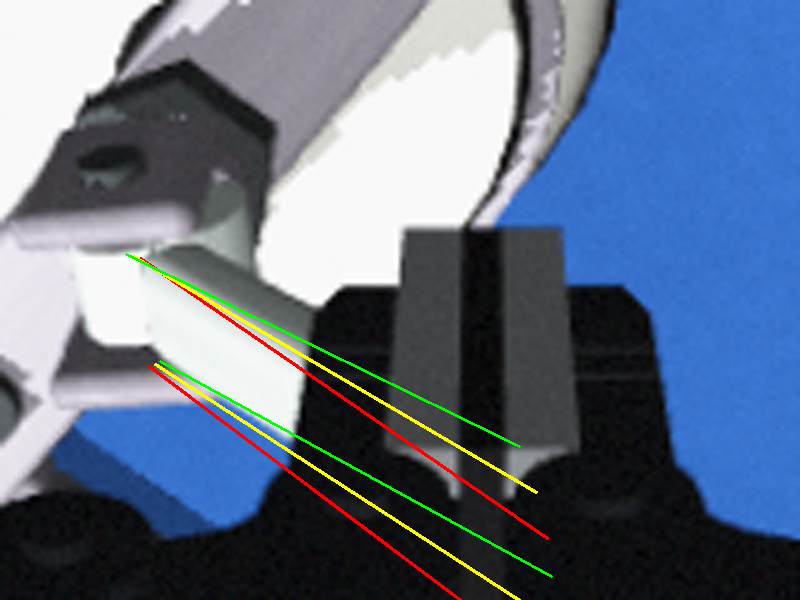

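```bash
python3 - <<'E'
from h import *
p0=np.array(arm.get_ee_pos());print(p0)
t=np.radians(YF);u=np.array([np.cos(t),np.sin(t),0]);n=np.array([-u[1],u[0],0])
ci=arm.camera_info('wrist')
for nm,px,c in (('side',(255.2,265),None),('wrist',(316,296),ci),('wrist',(301,296),ci),('wrist',(332,296),ci)):
    o,d=ray(nm,*px,c)
    for z in (-19,0,10,19,25):
        k=(p0[2]-z-o[2])/d[2];p=o+k*d-p0;print(nm,px,'ahead',z,'x',p@u,'toolY',-(p@n))
print(tri([ray('side',255.2,265),ray('wrist',316,296,ci)]))
E
```

```text
[586.19 225.15 278.68]
side (255.2, 265) ahead -19 x -0.05570223390051053 toolY -20.97174027101888
side (255.2, 265) ahead 0 x 3.5537852606223512 toolY -2.962844953516019
side (255.2, 265) ahead 10 x 5.453515520897709 toolY 6.515521003064588
side (255.2, 265) ahead 19 x 7.163272755145317 toolY 15.046050363987074
side (255.2, 265) ahead 25 x 8.303110911310588 toolY 20.733069937935515
wrist (316, 296) ahead -19 x -0.6287991609273316 toolY -14.121539749897797
wrist (316, 296) ahead 0 x -0.5976629833400635 toolY -4.6490937709802385
wrist (316, 296) ahead 10 x -0.5812755214520358 toolY 0.3364041126605642
wrist (316, 296) ahead 19 x -0.566526805752883 toolY 4.8233522079372495
wrist (316, 296) ahead 25 x -0.5566943286200381 toolY 7.814650938121732
wrist (301, 296) ahead -19 x -6.555512614771642 toolY -14.115741840609504
wrist (301, 296) ahead 0 x -7.37860941103315 toolY -4.642460193605099
wrist (301, 296) ahead 10 x -7.811818251170749 toolY 0.34347751534458903
wrist (301, 296) ahead 19 x -8.201706207294658 toolY 4.830821453399303
wrist (301, 296) ahead 25 x -8.46163151137721 toolY 7.822384078769108
wrist (332, 296) ahead -19 x 5.694579934892479 toolY -14.098947469469524
wrist (332, 296) ahead 0 x 6.637121560349232 toolY -4.623245205083346
wrist (332, 296) ahead 10 x 7.133196100063297 toolY 0.36396651301461425
wrist (332, 296) ahead 19 x 7.579663185805916 toolY 4.852457059302738
wrist (332, 296) ahead 25 x 7.877307909634351 toolY 7.844784090161518
(array([581.06, 232.64, 286.01]), [np.float64(1.5601223805284965), np.float64(1.5601223805285107)])
```

```bash
python3 - <<'E'
from h import *
p=np.array(arm.get_ee_pos())
arm.line_to([p[0],p[1],330],vel=150)
arm.line_to(pose(AX,QF,42,-45,335),vel=150)
ci=arm.camera_info('wrist');im=arm.read_camera('wrist');cv2.imwrite('pics/w5.png',im[:,:,::-1]);np.savez('w5.npz',mtx=ci['mtx'],extrinsics=ci['extrinsics'],p=arm.get_ee_pos())
s=arm.read_camera('side')[:,:,::-1];cv2.imwrite('pics/s5.png',s)
a=cv2.resize(s[230:330,230:330],(400,400),interpolation=cv2.INTER_CUBIC)
b=cv2.resize(im[200:300,230:330,::-1],(400,400),interpolation=cv2.INTER_CUBIC)
cv2.imwrite('pics/z8.png',np.hstack([a,b]));print(arm.get_time())
E
```

```text
34.85
```

View pics/w5.png

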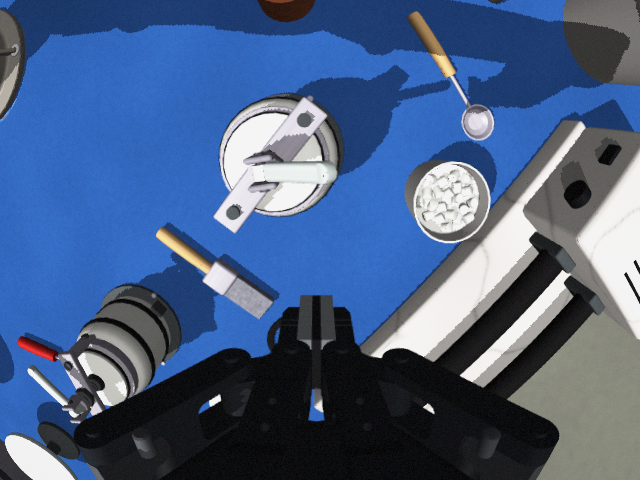

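View pics/z8.png

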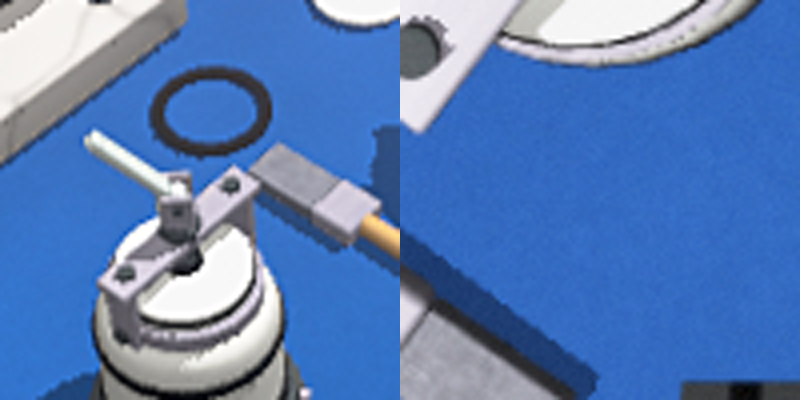

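```bash
python3 - <<'E'
from h import *
d=dict(np.load('w5.npz'));ci={'mtx':d['mtx'],'extrinsics':d['extrinsics']}
h=[plane('wrist',*p,192,ci) for p in [(305,119),(233,212)]];print(h,(h[0]+h[1])/2)
hs=[plane('side',*p,192) for p in [(230+126/4,230+272/4),(230+231/4,230+184/4)]];print(hs,(hs[0]+hs[1])/2)
for w in [(325,173),(329,173)]:
  for s in [(252.5,265),(253.5,265.5)]:
    p,r=tri([ray('side',*s),ray('wrist',*w,ci)]);e=p[:2]-AX
    print(p,np.array(r)[0],np.hypot(*e),np.degrees(np.arctan2(e[1],e[0])))
im=cv2.imread('pics/w5.png');cv2.imwrite('pics/z9.png',cv2.resize(im[120:220,210:350],(784,560),interpolation=cv2.INTER_CUBIC))
E
```

```text
[array([554.06, 250.19, 192.  ]), array([555.15, 148.73, 192.  ])] [554.6  199.46 192.  ]
[array([555.37, 248.9 , 192.  ]), array([556.39, 148.86, 192.  ])] [555.88 198.88 192.  ]
[587.93 234.95 282.72] 2.0611338996714466 48.886232556669015 47.171127843573714
[587.49 233.82 280.05] 0.9083990174808086 47.756309779743006 46.640799238660435
[589.12 235.5  282.09] 0.8882646351124469 50.09941497236778 46.6047931192319
[588.67 234.4  279.47] 0.2790675121478027 48.98528495992761 46.10082607296545
```

View pics/z9.png

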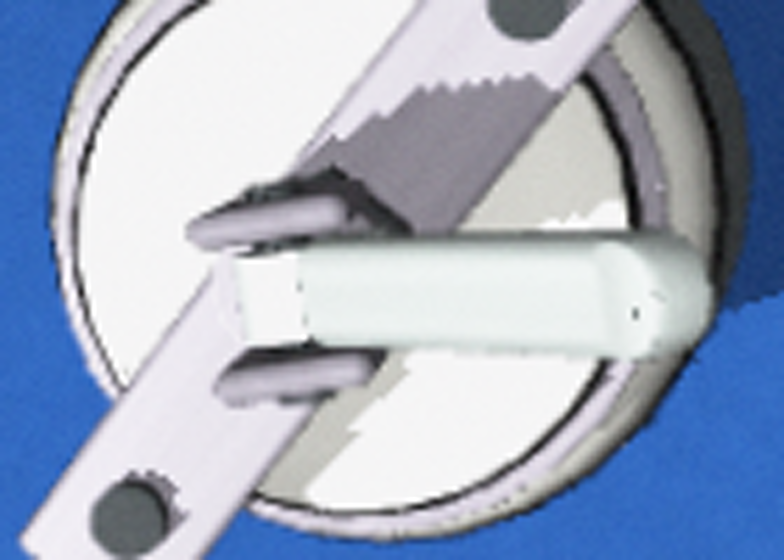

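```bash
python3 - <<'E'
import cv2,numpy as np
from h import *
s=cv2.imread('pics/s5.png');d=np.load('w5.npz')
cs=arm.camera_info('side');T=np.linalg.inv(cs['extrinsics']);K=cs['mtx']
for z in (0,-19): 
    c=K@(T[:3,:3]@(d['p']+[0,0,z])+T[:3,3]);print(c[:2]/c[2])
cv2.imwrite('pics/z10.png',cv2.resize(s[160:280,160:320],(800,600),interpolation=cv2.INTER_CUBIC))
E
```

```text
[255.6  230.86]
[256.27 236.37]
```

View pics/z10.png

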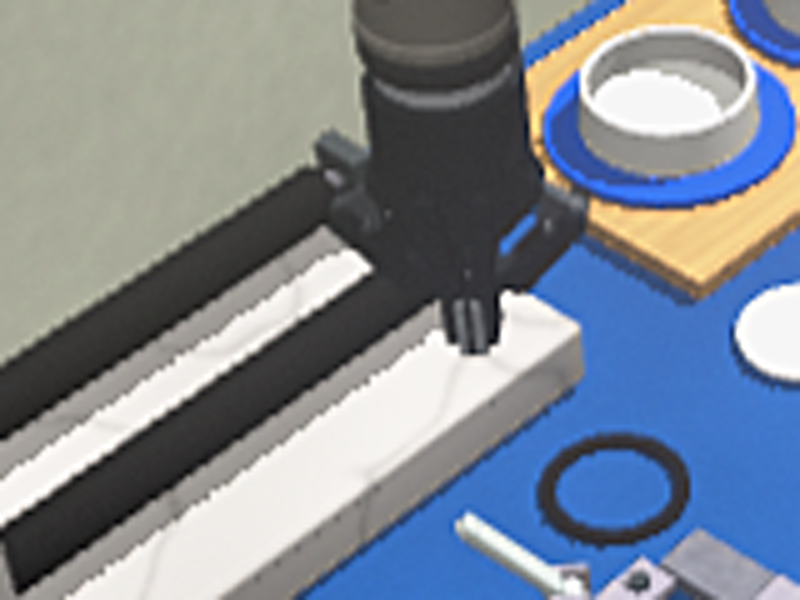

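```bash
cat >> h.py <<'E'
QF=46.5-360; YF=46.5
E
python3 - <<'E'
from h import *
b=np.load('b2.npy');DZ=-23
arm.line_to(pose(AX,QF,19,-30,287),[180,0,YF],vel=200)
p=fpose(58,225.5,dz=DZ+12)
arm.line_to(p,[180,0,YF],vel=150)
b=read(1);np.save('b2.npy',b)
for e in (58,54,50,46,42,38,34,30):
    w=fstep(fpose(e,225.5,dz=DZ),b,60,e)
    if w[2]>18: print('stop');break
ci=arm.camera_info('wrist');im=arm.read_camera('wrist');cv2.imwrite('pics/w6.png',im[:,:,::-1]);np.savez('w6.npz',mtx=ci['mtx'],extrinsics=ci['extrinsics'])
s=arm.read_camera('side')[:,:,::-1]
a=cv2.resize(s[200:320,210:330],(400,400),interpolation=cv2.INTER_CUBIC)
c=cv2.resize(im[200:320,230:350,::-1],(400,400),interpolation=cv2.INTER_CUBIC)
cv2.imwrite('pics/z11.png',np.hstack([a,c]));print(arm.get_time())
E
```

```text
36.02 58 Fz   0.52 Frad   0.03 Ftan   0.91 z 255.20
 36.27 54 Fz  -0.21 Frad  -0.25 Ftan   1.06 z 253.66
 36.52 50 Fz   0.12 Frad  -0.43 Ftan   0.75 z 251.21
 36.77 46 Fz   0.50 Frad  -1.16 Ftan   0.39 z 248.75
 37.02 42 Fz   4.42 Frad  -2.69 Ftan   1.28 z 246.38
 37.27 38 Fz   5.52 Frad  -1.92 Ftan   2.49 z 243.60
 37.52 34 Fz   5.15 Frad  -2.46 Ftan   1.44 z 240.59
 37.77 30 Fz   5.14 Frad  -1.33 Ftan   1.79 z 237.44
37.8667
```

View pics/z11.png

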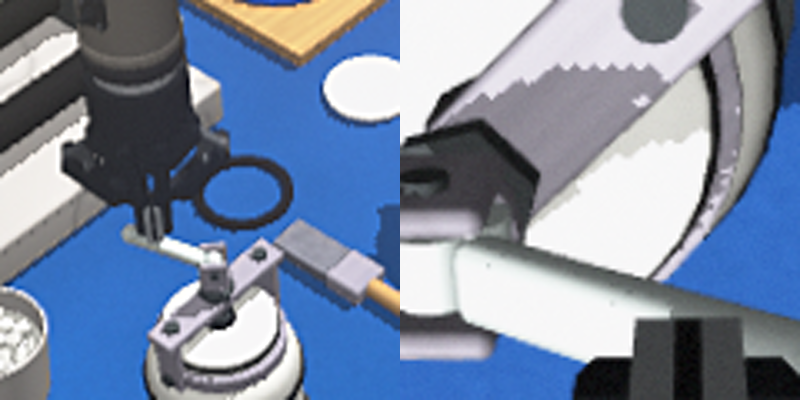

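```bash
python3 - <<'E'
from h import *
b=np.load('b2.npy');DZ=-23
for e in (26,22,18,14,10,7,4,2,0,-1.5,-3,-4.5):
    w=fstep(fpose(e,225.5,dz=DZ),b,50,e)
    if w[2]>14: print('stop');break
ci=arm.camera_info('wrist');im=arm.read_camera('wrist');cv2.imwrite('pics/w7.png',im[:,:,::-1])
s=arm.read_camera('side')[:,:,::-1]
a=cv2.resize(s[200:320,210:330],(400,400),interpolation=cv2.INTER_CUBIC)
c=cv2.resize(im[200:320,230:350,::-1],(400,400),interpolation=cv2.INTER_CUBIC)
cv2.imwrite('pics/z12.png',np.hstack([a,c]));print(arm.get_time())
E
```

```text
38.12 26 Fz   6.47 Frad  -0.61 Ftan   0.96 z 234.03
 38.37 22 Fz   4.90 Frad  -0.15 Ftan   1.59 z 230.44
 38.62 18 Fz   4.79 Frad   1.04 Ftan   1.89 z 226.63
 38.87 14 Fz   4.16 Frad   1.13 Ftan   1.71 z 222.56
 39.12 10 Fz   4.42 Frad   1.48 Ftan   2.03 z 218.00
 39.37 7 Fz   4.04 Frad   1.57 Ftan   1.29 z 214.39
 39.62 4 Fz   3.13 Frad   1.27 Ftan   1.35 z 210.78
 39.87 2 Fz   1.71 Frad   0.16 Ftan   0.80 z 208.52
 40.12 0 Fz   0.79 Frad  -0.61 Ftan   0.24 z 206.39
 40.37 -1.5 Fz   0.22 Frad  -0.01 Ftan   1.67 z 204.97
 40.62 -3 Fz   2.18 Frad  -1.56 Ftan   1.49 z 203.94
 40.87 -4.5 Fz   8.63 Frad  -2.68 Ftan   0.24 z 203.55
40.9667
```

View pics/z12.png

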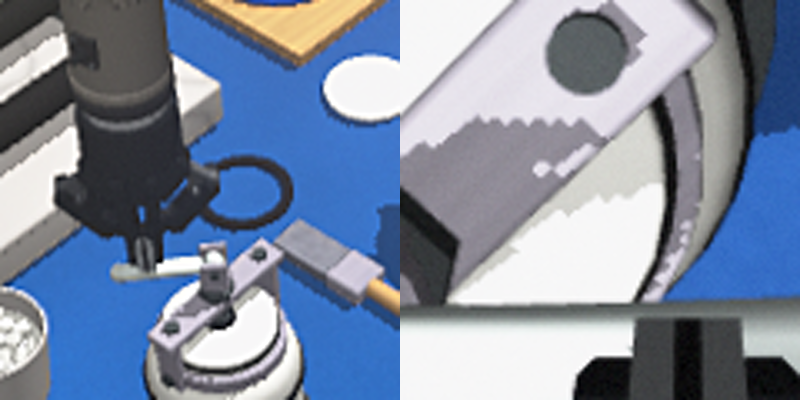

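```bash
python3 - <<'E'
from h import *
b=np.load('b2.npy');DZ=-23
fstep(fpose(-5.5,225.5,dz=DZ),b,30,'press')
p=np.array(arm.get_ee_pos())
arm.line_to([p[0],p[1],300],vel=120)
arm.line_to(pose(AX,QF,42,-45,335),vel=150)
ci=arm.camera_info('wrist');im=arm.read_camera('wrist');cv2.imwrite('pics/w8.png',im[:,:,::-1]);np.savez('w8.npz',mtx=ci['mtx'],extrinsics=ci['extrinsics'])
s=arm.read_camera('side')[:,:,::-1];cv2.imwrite('pics/s8.png',s)
a=cv2.resize(s[200:320,210:330],(400,400),interpolation=cv2.INTER_CUBIC)
c=cv2.resize(im[90:230,210:350,::-1],(400,400),interpolation=cv2.INTER_CUBIC)
cv2.imwrite('pics/z13.png',np.hstack([a,c]));print(arm.get_time(),read(1)-b)
E
```

```text
41.22 press Fz  11.67 Frad  -3.97 Ftan   1.45 z 203.37
42.7583 [-1.    0.49 -0.24 -0.01 -0.    0.09]
```

View pics/z13.png

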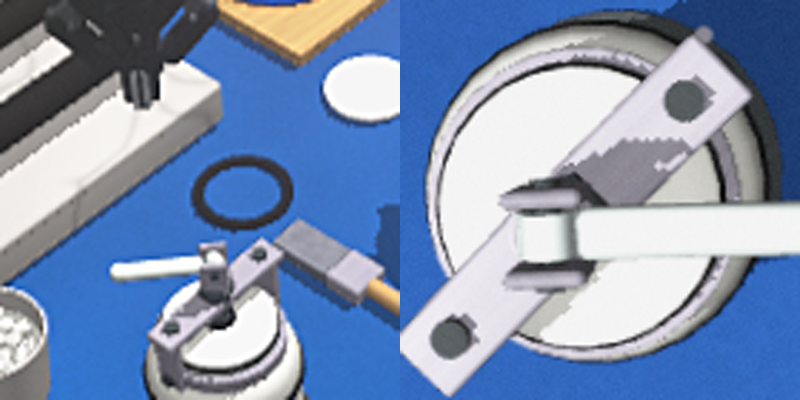

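```bash
python3 - <<'E'
from h import *
d=dict(np.load('w8.npz'))
im=cv2.imread('pics/w8.png')
m=im[150:190,330:400].min(axis=2)>170
ys,xs=np.where(m);x=xs.max()+330;y=ys[xs>xs.max()-4].mean()+150;print(x,y)
p,r=tri([ray('side',243.8,281.2),ray('wrist',x-1,y,d)]);e=p[:2]-AX
print(p,r,np.hypot(*e),np.degrees(np.arctan2(e[1],e[0])))
E
```

```text
367 170.0
[607.7  257.33 226.24] [np.float64(0.15503072733951737), np.float64(0.15503072733947623)] 78.73756143961134 47.69155212873964
```

```bash
python3 - <<'E'
from workcell import arm
print(arm.get_time(),arm.get_gripper_width(),arm.get_force());arm.job_done();print(arm.get_time())
E
```

```text
42.7583 -0.0027522952304809855 [-0.05656913  0.18459244 -0.20276903]
the job is handed in; nothing more can be done
the job is handed in; nothing more can be done
```

I turned the open jar's bolt clockwise by its raised lever until it was snug, then folded the lever down flat and let go. I handed the job in at about 43 s, with the robot touching nothing.

- **Screwing in:** I turned the bolt about 0.85 turn with the closed fingertips. The resistance began to climb about 85° before the end. It stood at about 0.41 N m when I stopped, roughly 0.3 above free running and the middle of the snug range.
- **Folding:** It took about 5 N, dropped to nearly nothing as the lever snapped home, then rose to about 12 N pressing lightly on the stop.
- **Last check:** With the robot clear, the side and wrist cameras put the lever tip 79 mm from the axis and 226 mm up. That is level, at about 48°, against 46–47° measured just before folding.

**What disagreed:**
- **Force readings:** I could only read force after each small step, not while the bolt turned. In free running this read about 0.03 N m instead of 0.1, so I judged snugness from the climb and its slope, which came out close to the stated 0.2 N m a radian.
- **Fingertip position:** The closed fingertips looked about 20 mm higher than stated, close to the TCP or slightly behind it. The lever also sat about 7° from where I had planned. My first fold attempt therefore barely touched the lever. I looked again, corrected, and the second attempt worked.

I steered clear of the other jar and the rest of the bench, but took no separate final picture to confirm they had not moved.

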